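# Load a battery cell into a guarded test station

### The arm

A 6-joint arm with a two-finger parallel gripper is mounted at the origin on the work surface. World frame = base frame: x ahead of the robot, y to its left, z up, the work surface at z = 0. Lengths are in m, angles in rad, forces in N, time in s.
With the tool pointing down it reaches from about 0.325 to 0.75 m from the base axis. Payload 7.6 kg.
Tool frame: the origin (TCP) lies at the very end of the fingers, on their centre line; the grasp point (between the pads) lies 19 mm behind it (grip_point_offset is the distance from the TCP to the grasp point, in m); y points along the fingers, z is the direction in which the jaws open and shut, and the axes are right-handed (so a half turn about y gives the same grasp; the last joint's range is limited). The gripper opens to 85 mm and grips with 20 to 120 N. Pads are 22 mm wide; open, the fingers measure 114 mm over their backs; the gripper's body (76 mm by 85 mm) begins 54 mm behind the grasp point. The pads swing forward as they close: fully open they stand 13 mm farther back than shut.
Start: joints at [1.071, 0.052, 1.401, -0, 1.689, -0.07], TCP at [0.219, 0.477, 0.231] pointing down, gripper open.
Joint ranges: [-2.9, 2.9], [-0.91, 2.17], [0.12, 2.37], [-1.06, 4.2], [0.26, 2.73], [-2.93, 2.93]. Speed limits (rad/s): [2.57, 2.57, 3.01, 3.14, 3.14, 3.14].

### API

Orientations are given as a rotation vector (axis times angle).
In Python, from plant import * gives the robot as it stands. The module is installed in compiled form; this text tells all that it offers.
- The arm moves only by the shell command python3 -m pendant 'ROWS' [FORCE]. ROWS is JSON, a list that holds one entry, the list of rows, each a list of 7 numbers: the shift along the tool's x, y, z in cm, then the turn, a rotation vector about the tool's x, y, z in rad, then the closure in counts, from 0 (fully open) to 255 (shut). A call has 1 to 10 rows; each row is the pose to reach, as a shift and turn from the pose commanded when the call began, along the tool's axes at that moment; what a row does not reach only later rows make up. A row lasts 1/12 s, in which the tool goes at most 41.7 mm and 7.16 degrees, less where a joint would pass 70% of its speed; a pose out of reach is approached as far as the arm can. A call with a gripper value outside its range is refused whole. The fingers move at their own pace and stop on an object; FORCE is the grip in N (left out, the last holds). Time passes only in rows, so rows that repeat a pose let the fingers close. It gives the time, the measured TCP pose, the force and the opening at its end, in the units of the state.
- get_state(): the state, without advancing time (a new reading comes with each control period).
- snapshot(name): name is "scene" or "top"; returns (picture, depth): 420x560x3 uint8, blue, green, red; 420x560 float32, m along the optical axis (not along the pixel's ray), 0 where there is no reading.
- get_calibration(name): a dict with "intrinsics" (3x3 intrinsics, pixels), "R" (3x3) and "t" (3): a world point X has camera coordinates R X + t. Camera axes: x right, y down, z forward; pixel columns grow to the right and rows downward; lengths in m; the calibration is good to about 2 mm. A picture is of the moment at which its call begins. get_calibration takes no time and is no camera call.
- finish_job(): hands the job in, once; it reports no verdict.
Trained networks look in the newest picture that a camera, given by its name, has taken for a name from the list of things; names that differ only in an ending like _2 or _b are one class to them, and where a whole thing is asked for, a point or a joint stands for the part that bears it (a point fixed in the world has none). Each returns a list of dicts, best first, with "conf" (0 to 1); they miss things now and then, are a little off and sometimes report something else, mostly with a low value. They report only what shows in the picture. A call takes as long as a camera call. They do not tell look-alikes from the thing itself.
- spot_in(camera, thing): "extent" ([left, top, width, height] in pixels, round what is visible of it).
- silhouettes(camera, thing): "pixels" (420x560 bool, what is visible of it) and "extent" ([left, top, width, height] in pixels, round what is visible of it).
The state is a dict: "t": time; "joints": joint angles; "joint_vel": joint speeds; "joint_torque": joint torques, N m; "tcp_pos": TCP position; "orientation": TCP orientation; "force": force on the tool from outside, world axes, zero at the start; "moment": the same for the moment, N m; "gripper_width": finger opening in m.
Only numpy, scipy, OpenCV 4.12 (cv2) and the standard library are available. Lean on these libraries where they do the work, as an engineer would, in place of code of your own. Each camera call takes 0.05 s, during which the arm holds its last target. There are 200 camera calls.

### The job

Load the flat battery cell into the test station: first turn the station's knob so that its pointer is on the zero mark and let go, then swing the bar guard up and over until it stays open by itself. Lay the cell flat on its rubber pad, square, centred and wholly on the pad, with its terminals towards the contact block; let go, then swing the guard fully shut again. Leave the knob at zero and do not disturb the round cell, the meter or the screwdriver.

Things in the scene. Friction and masses are not known exactly. Their poses are not given: they have to be found in the camera images.
- station: Fixed low grey housing, 285 mm long (its x, -155 to +130) x 220 mm wide (y), deck 30 mm above the bench. Origin on the bench; x points from the knob end to the contact end, y to the guard's hinge side, z up. Knob at x = -112, y = 0; pad at x = +25; black contact block (20 x 56 mm, top 60 mm above the bench) at x = +92. Two rests for the shut guard at x = -50 and +120, y = -60, 66 mm high.
- knob (a joint): Angle of the knob in rad: 0 = white pointer line on the zero mark (the one long thick dial mark, on the side towards the contact block); grows clockwise seen from above, range -1.5 to 1.5, marks every 0.2. Turns stiffly (0.03 N m), stays where it is left, no detent or stop at zero. It starts clockwise of zero.
- knob_grip (a point): On the knob's vertical axis, 60 mm above the bench. The knob is a black disc of 44 mm diameter with an upright bar grip 42 mm long, 14 mm thick, from 40 to 70 mm above the bench. The point turns with the knob: x along the bar grip to the pointer's end (white line on top), z up.
- guard (a joint): Angle of the bar guard in rad: 0 = shut, level above the pad; 1.95 = fully open, leaning past upright on its stop. It balances near pi/2: below that it falls shut by itself, above it falls open, slowly, against a damper (0.05 N m s/rad). Swinging it takes under 3 N at its free edge. Weighs 0.22 kg.
- guard_hinge (a point): Middle of the guard's hinge axis, 72 mm above the bench; the axis is level, along the station's x. The guard swings up from its free edge and over towards the station's +y. Its two hinge posts (14 x 18 mm, 76 mm high) stand 85 mm either way along the axis.
- guard_bar (a point): Middle of the round handle bar, the guard's free edge: 10 mm diameter, 170 mm long, parallel to the hinge axis and 155 mm from it, held at its ends by side arms, its middle free all round; 72 mm above the bench when shut, on the station's -y side. The guard is a flat open steel frame 8 mm thick; a clear gap of 35 mm separates this bar from the next. At the point -y points away from the hinge.
- pad (a point): Centre of the top face of the rubber pad that takes the cell, 34 mm above the bench; pad 106 mm (x) x 56 mm (y), 4 mm thick. Axes as the station's: x points to the contact block, whose face is 57 mm from here.
- cell: The loose flat battery cell, lying flat: plain aluminium can 86 mm long (its x) x 40 mm wide (y) x 22 mm high (z), about 0.16 kg. Origin at the centre of its underside; +x points to the end with the terminals.
- cell_terminals (a point): Outer end of the cell's terminals: two brass studs of 8 mm diameter, 20 mm apart, standing 5 mm out of one end face of the cell; 48 mm from the cell's middle along its x, 11 mm above its underside.
- round_cell: Bystander: upright round steel cell, 46 mm diameter, 83 mm high. Origin at the centre of its underside.
- meter: Bystander: black hand meter lying flat, 160 x 78 x 36 mm (with its dial 42 mm high). Origin at the centre of its underside.
- screwdriver: Bystander: black-handled screwdriver lying on the bench, 180 mm long, 26 mm high. Origin on the bench at its underside, its length along x.
Things that resemble listed ones, but are neither listed nor needed, are in the scene too. There is more than one size of the cell; the one meant has the size given above.

How it is judged:
By the outcome, as a careful person would: the job done as asked, in the order asked, and still so for the second after the job is handed in, with the robot touching nothing.
It also fails if it takes over 72 s, if anything falls off the work surface, if the arm or the gripper's body presses on something with over 40 N, if the wrist force passes 120 N, or if a joint passes its speed limit or range.

## Working session

There is one attempt and no reset: what is moved stays moved. The work goes in short steps, Python scripts to look and compute and a shell command to move; the robot and the scene stay as the last step left them, time stands still between calls to the robot, and variables do not carry over. Pictures are saved under pics/ and viewed, about 8 in all and at most 12, crops included, and the job is handed in when it is done.

```bash
mkdir -p pics; cat > h.py <<'E'
from plant import *
import numpy as np, cv2
from scipy.spatial.transform import Rotation as Rn
def cal(n):
    c=get_calibration(n); return np.array(c["intrinsics"]),np.array(c["R"]),np.array(c["t"])
def cloud(n,d):
    K,R,t=cal(n); v,u=np.mgrid[0:d.shape[0],0:d.shape[1]]
    P=np.stack([(u-K[0,2])/K[0,0]*d,(v-K[1,2])/K[1,1]*d,d],-1)
    return (P-t)@R      # world points
def proj(n,X):
    K,R,t=cal(n); c=(np.atleast_2d(X)@R.T+t)@K.T; return c[:,:2]/c[:,2:]
def snap(n,f=None):
    p,d=snapshot(n)
    if f: cv2.imwrite("pics/"+f,p)
    return p,cloud(n,d),d
E
python3 - <<'E'
from h import *
for n in("top","scene"):
    p,W,d=snap(n,n+"0.png"); np.savez(n+"0.npz",p=p,W=W,d=d)
    K,R,t=cal(n);print(n,-R.T@t,R[2])
    for th in("station","knob","guard","cell","cell_terminals","meter","round_cell","screwdriver"):
        for r in silhouettes(n,th)[:4]:
            m=r["pixels"]&(d>0); q=W[m]
            print(th,round(r["conf"],2),r["extent"],np.median(q,0).round(3) if m.any() else None, [x for x in (np.percentile(q[:,2],95).round(3),)] if m.any() else None)
print(get_state())
E
```

```text
top [ 0.35920449 -0.05365242  1.18451823] [ 0.12928622  0.00669239 -0.99158473]
station 0.79 [208.7, 149.0, 95.0, 109.5] [0.53  0.029 0.031] [np.float64(0.077)]
station 0.26 [352.4, 189.2, 28.3, 29.5] [ 0.531 -0.294  0.022] [np.float64(0.025)]
knob 0.74 [240.9, 230.1, 15.8, 10.5] [0.435 0.055 0.042] [np.float64(0.072)]
knob 0.22 [338.8, 131.0, 13.2, 59.8] [ 0.698 -0.23   0.022] [np.float64(0.027)]
guard 0.71 [228.1, 148.7, 71.0, 73.0] [0.604 0.022 0.075] [np.float64(0.08)]
cell 0.65 [394.4, 183.5, 48.9, 37.4] [ 0.536 -0.442  0.03 ] [np.float64(0.034)]
cell 0.61 [350.9, 241.8, 25.1, 16.2] [ 0.393 -0.269  0.079] [np.float64(0.083)]
cell 0.58 [356.4, 186.4, 26.0, 32.2] [ 0.531 -0.294  0.022] [np.float64(0.025)]
cell 0.55 [319.7, 193.0, 18.7, 21.6] [ 0.532 -0.179  0.016] [np.float64(0.02)]
cell_terminals 0.7 [352.8, 189.5, 28.0, 29.8] [ 0.532 -0.296  0.022] [np.float64(0.025)]
cell_terminals 0.62 [318.7, 194.0, 17.4, 22.6] [ 0.53  -0.179  0.016] [np.float64(0.02)]
cell_terminals 0.6 [399.3, 184.3, 41.1, 35.8] [ 0.536 -0.442  0.03 ] [np.float64(0.035)]
cell_terminals 0.41 [338.6, 130.9, 1
[... 1576 characters left out ...]
 29.5] [ 0.543 -0.304  0.022] [np.float64(0.024)]
{'t': 0.9, 'joints': array([ 1.07069591e+00,  5.21480080e-02,  1.40067046e+00,  1.30163499e-05,
        1.68859873e+00, -7.03120308e-02]), 'joint_vel': array([-0.00049452,  0.00067604, -0.00138542, -0.0008988 , -0.00129873,
       -0.00031939]), 'joint_torque': array([ 3.62130959e-04, -3.81509006e+01, -3.60320735e+01, -8.81369806e-05,
        5.72299541e-05, -1.79538210e-05]), 'tcp_pos': array([0.21875156, 0.47728702, 0.2313655 ]), 'orientation': array([-1.54421285,  0.33704585, -0.33710428]), 'force': array([-0.66049532, -0.10825393,  0.16256966]), 'moment': array([ 0.04408068,  0.01308107, -0.02448697]), 'gripper_width': 0.0852060705493458}
```

```bash
python3 - <<'E'
from h import *
z=np.load("top0.npz");p=z["p"];W=z["W"];d=z["d"]
cv2.imwrite("pics/a.png",cv2.resize(p[130:275,195:455],None,fx=3,fy=3,interpolation=cv2.INTER_CUBIC))
q=np.load("scene0.npz")["p"]
cv2.imwrite("pics/b.png",cv2.resize(q[170:330,130:390],None,fx=3,fy=3,interpolation=cv2.INTER_CUBIC))
def rect(m,n=''):
    P=W[m]; r=cv2.minAreaRect((P[:,:2]*1000).astype(np.float32)); print(n,m.sum(),P.mean(0).round(4),r)
v,u=np.mgrid[0:420,0:560]
Z=W[...,2];X=W[...,0];Y=W[...,1]
rect((Z>.015)&(abs(X-.531)<.07)&(abs(Y+.294)<.07)&(d>0),'cell')
rect((Z>.018)&(Z<.026)&(abs(X-.531)<.07)&(abs(Y+.294)<.07)&(d>0),'celltop')
box=(abs(X-.54)<.2)&(abs(Y-.03)<.2)&(d>0)
rect(box&(Z>.027)&(Z<.034),'deck')
rect(box&(Z>.069)&(Z<.085)&(X>.46),'guard')
rect(box&(Z>.063)&(X<.46),'knobbar')
E
```

```text
cell 405 [ 0.5326 -0.2947  0.0216] ((551.3964233398438, -270.3470153808594), (104.73957824707031, 91.8119888305664), 50.68267822265625)
celltop 360 [ 0.5324 -0.2961  0.0219] ((551.4932250976562, -273.7595520019531), (98.5693359375, 87.080078125), 50.86277389526367)
deck 4613 [0.5171 0.0326 0.0303] ((532.2479248046875, 31.616043090820312), (219.80471801757812, 284.031982421875), 76.08544921875)
guard 1374 [0.5787 0.0235 0.0755] ((577.5146484375, 15.777778625488281), (170.63650512695312, 183.56008911132812), 76.20248413085938)
knobbar 76 [0.4357 0.0548 0.0694] ((435.9685974121094, 55.0383415222168), (14.050607681274414, 41.28657531738281), 24.67029571533203)
```

View pics/a.png

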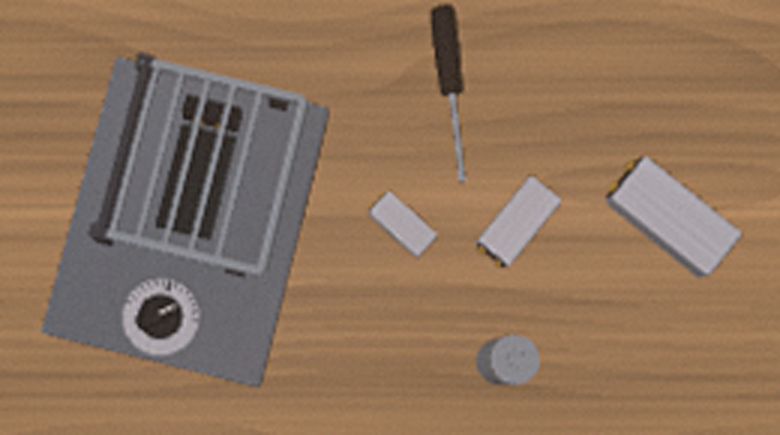

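View pics/b.png

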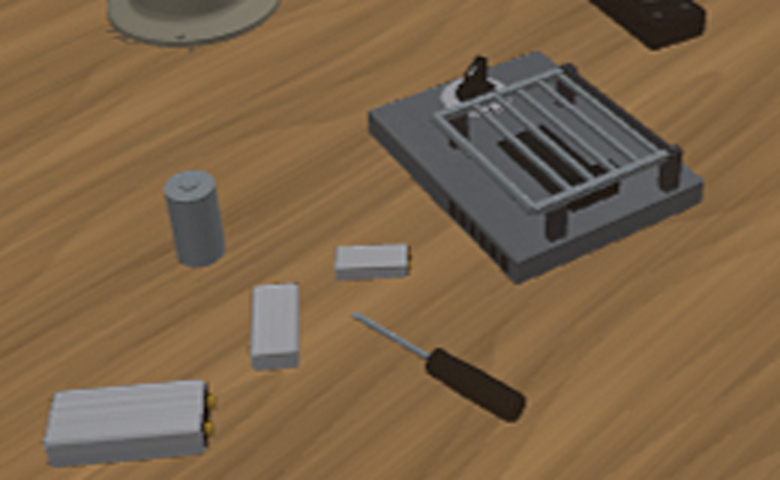

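```bash
cat >> h.py <<'E'
YAW=np.radians(-13.85); O=np.array([.5444,.0286])
def st(x,y,z):  # station mm -> world
    c,s=np.cos(YAW),np.sin(YAW); return np.array([O[0]+(c*x-s*y)/1e3,O[1]+(s*x+c*y)/1e3,z/1e3])
def down(jaw):  # tool rotation: y down, z (jaw) at yaw
    z=np.array([np.cos(jaw),np.sin(jaw),0]);y=np.array([0,0,-1.]);return np.stack([np.cross(y,z),y,z],1)
def go(X,jaw,cur=None):
    """row (cm, rad) from current pose; jaw=axis yaw deg"""
    s=get_state(); p,R=(s["tcp_pos"],Rn.from_rotvec(s["orientation"]).as_matrix()) if cur is None else cur
    T=down(np.radians(jaw)); r=(R.T@(np.array(X)-p))*100; w=Rn.from_matrix(R.T@T).as_rotvec()
    print(r.round(2),w.round(3),"deg",np.degrees(np.linalg.norm(w)).round(1))
def now():
    s=get_state();R=Rn.from_rotvec(s["orientation"]).as_matrix()
    print("t",s["t"],"tcp",s["tcp_pos"].round(4),"jaw",np.degrees(np.arctan2(R[1,2],R[0,2])).round(1),"y",R[:,1].round(3),"F",s["force"].round(1),"w",round(s["gripper_width"],4),"j",s["joints"].round(2))
E
python3 - <<'E'
from h import *
now()
z=np.load("top0.npz");W=z["W"];d=z["d"]
m=((W[...,2]>.018)&(W[...,2]<.026)&(abs(W[...,0]-.531)<.06)&(abs(W[...,1]+.294)<.06)&(d>0)).astype(np.uint8)
n,l,s,c=cv2.connectedComponentsWithStats(m)
k=1+s[1:,4].argmax();P=W[l==k];print(P[:,:2].mean(0),cv2.minAreaRect((P[:,:2]*1000).astype(np.float32)))
u,sv,vt=np.linalg.svd(P[:,:2]-P[:,:2].mean(0),full_matrices=False);print(np.degrees(np.arctan2(vt[0,1],vt[0,0])))
print("knob",st(-112,0,60),"bar",st(35,-83,72))
for j in(24.7,24.7-180): go(st(-112,0,140),j)
E
```

```text
t 0.9 tcp [0.2188 0.4773 0.2314] jaw 65.4 y [ 0.  0. -1.] F [-0.7 -0.1  0.2] w 0.0852 j [ 1.07  0.05  1.4   0.    1.69 -0.07]
[ 0.5322438 -0.2963089] ((532.8507690429688, -296.66864013671875), (39.49760818481445, 87.080078125), 50.86277389526367)
140.5603156708882
knob [0.43565632 0.05541065 0.06      ] bar [ 0.55851379 -0.06036517  0.072     ]
[ 37.3    9.13 -29.31] [-0.    0.71 -0.  ] deg 40.7
[ 37.3    9.13 -29.31] [-0.    -2.432  0.   ] deg 139.3
```

```bash
R='[37.3,9.1,-29.3,0,0.71,0,130]'; python3 -m pendant '[[[37.3,9.1,-29.3,0,0.71,0,130],[37.3,9.1,-29.3,0,0.71,0,130],[37.3,9.1,-29.3,0,0.71,0,130],[37.3,9.1,-29.3,0,0.71,0,130],[37.3,9.1,-29.3,0,0.71,0,130],[37.3,9.1,-29.3,0,0.71,0,130],[37.3,9.1,-29.3,0,0.71,0,130],[37.3,9.1,-29.3,0,0.71,0,130],[37.3,9.1,-29.3,0,0.71,0,130],[37.3,9.1,-29.3,0,0.71,0,130]]]' 30
python3 -c "
from h import *
now();go(st(-112,0,110),24.7)"
```

```text
t: 1.73
tcp_pos: [0.4065, 0.1115, 0.1528]
orientation: [-1.382, 0.885, -0.887]
force: [0.9, 0.5, 0.6]
gripper_width: 0.0417
t 1.7333 tcp [0.4065 0.1115 0.1528] jaw 24.7 y [ 0.001  0.    -1.   ] F [0.9 0.5 0.6] w 0.0417 j [ 0.18 -0.21  1.81  0.    1.55 -0.25]
[6.31 4.28 0.3 ] [-0.001 -0.     0.   ] deg 0.1
```

```bash
python3 -m pendant '[[[3.2,2,0.2,0,0,0,130],[6.3,4.3,0.3,0,0,0,130],[6.3,4.3,0.3,0,0,0,130],[6.3,4.3,0.3,0,0,0,130]]]'
python3 - <<'E'
from h import *
now();go(st(-112,0,45),24.7)
p,W,d=snap("scene");q=snap("top")[0]
a=cv2.resize(p[150:270,240:375],(540,480),interpolation=cv2.INTER_CUBIC);cv2.imwrite("pics/c.png",a)
E
```

```text
t: 2.07
tcp_pos: [0.4345, 0.0562, 0.1086]
orientation: [-1.383, 0.891, -0.887]
force: [0.1, -0.2, 0.2]
gripper_width: 0.0418
t 2.0667 tcp [0.4345 0.0562 0.1086] jaw 24.5 y [-0.003  0.    -1.   ] F [ 0.1 -0.2  0.2] w 0.0418 j [ 0.04 -0.12  1.81  0.    1.45 -0.38]
[0.13 6.36 0.09] [ 0.003 -0.003 -0.001] deg 0.3
```

View pics/c.png

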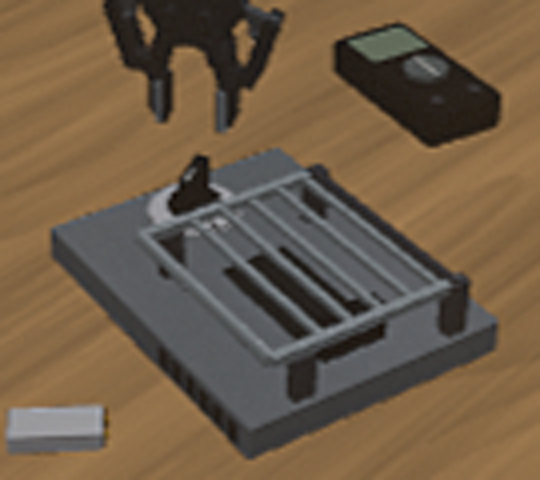

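```bash
python3 -m pendant '[[[0.1,3,0.1,0,0,0,130],[0.1,5,0.1,0,0,0,130],[0.1,6.2,0.1,0,0,0,130],[0.1,6.2,0.1,0,0,0,160],[0.1,6.2,0.1,0,0,0,230],[0.1,6.2,0.1,0,0,0,230],[0.1,6.2,0.1,0,0,0,230],[0.1,6.2,0.1,0,0,0,230]]]' 40
python3 -c "
from h import *
now();go(st(-112,0,47),76.15)"
```

```text
t: 2.83
tcp_pos: [0.4344, 0.0568, 0.0491]
orientation: [-1.387, 0.889, -0.883]
force: [-16.1, -4.2, 9.3]
gripper_width: 0.0131
t 2.8333 tcp [0.4344 0.0568 0.0491] jaw 24.7 y [-0.005 -0.002 -1.   ] F [-16.1  -4.2   9.3] w 0.0131 j [ 0.05 -0.04  1.87 -0.    1.32 -0.39]
[0.18 0.21 0.06] [ 0.005 -0.897 -0.003] deg 51.4
```

```bash
python3 -m pendant '[[[0.05,0,-0.1,0,-0.1,0,230],[0.05,0,-0.1,0,-0.2,0,230],[0.05,0,-0.1,0,-0.3,0,230],[0.05,0,-0.1,0,-0.4,0,230],[0.05,0,-0.1,0,-0.5,0,230],[0.05,0,-0.1,0,-0.6,0,230],[0.05,0,-0.1,0,-0.7,0,230],[0.05,0,-0.1,0,-0.8,0,230],[0.05,0,-0.1,0,-0.9,0,230],[0.05,0,-0.1,0,-0.9,0,230]]]'
python3 -c "
from h import *
now();go(st(-112,0,47),76.15)"
```

```text
t: 3.67
tcp_pos: [0.4336, 0.0561, 0.0491]
orientation: [-1.565, 0.187, -0.179]
force: [-15.0, -3.6, 8.2]
gripper_width: 0.013
t 3.6667 tcp [0.4336 0.0561 0.0491] jaw 76.6 y [-0.005 -0.001 -1.   ] F [-15.   -3.6   8.2] w 0.013 j [ 0.04 -0.04  1.87 -0.    1.32 -1.29]
[ 0.21  0.21 -0.02] [ 0.002  0.008 -0.005] deg 0.6
```

```bash
python3 -m pendant '[[[-0.1,0,0,0,0,0,225],[-0.1,0,0,0,0,0,130],[-0.1,0,0,0,0,0,130],[-0.1,0,0,0,0,0,130],[-0.1,-4,0,0,0,0,130],[-0.1,-8,0,0,0,0,130],[-0.1,-12,0,0,0,0,130],[-12,-12,0,0,0,0,130],[-12,-12,0,0,0,0,130],[-12,-12,0,0,0,0,130]]]'
python3 - <<'E'
from h import *
now()
p,W,d=snap("top","t1.png");Z=W[...,2];X=W[...,0];Y=W[...,1]
m=(Z>.063)&(Z<.075)&(abs(X-.436)<.03)&(abs(Y-.055)<.03)&(d>0)
r=cv2.minAreaRect((W[m][:,:2]*1000).astype(np.float32));print(m.sum(),r)
P=W[m][:,:2];u,sv,vt=np.linalg.svd(P-P.mean(0),full_matrices=False);print(np.degrees(np.arctan2(vt[0,1],vt[0,0])))
a=cv2.resize(p[145:260,205:310],(630,690)[::1],interpolation=cv2.INTER_CUBIC)[350:];cv2.imwrite("pics/d.png",a)
E
```

```text
t: 4.5
tcp_pos: [0.3181, 0.085, 0.1689]
orientation: [-1.561, 0.187, -0.19]
force: [-0.9, 0.6, 0.8]
gripper_width: 0.0418
t 4.5 tcp [0.3181 0.085  0.1689] jaw 76.2 y [ 0.002  0.001 -1.   ] F [-0.9  0.6  0.8] w 0.0418 j [ 0.15 -0.53  2.01  0.    1.66 -1.18]
74 ((435.61138916015625, 54.95774841308594), (13.977702140808105, 40.80564498901367), 77.60514068603516)
166.56972119405975
```

View pics/d.png

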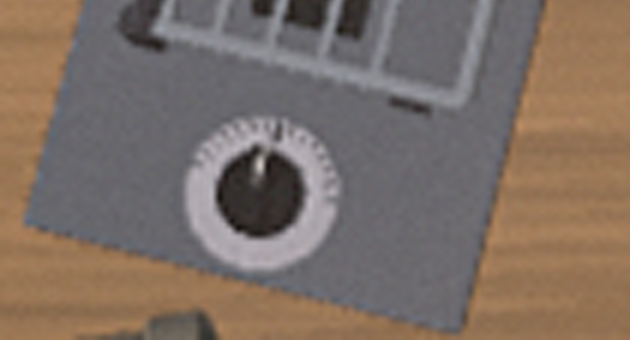

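```bash
python3 - <<'E'
from h import *
ps=[];A=[];B=[]
for i in range(6):
    p,W,d=snap("top");ps.append(p.astype(float));Z=W[...,2];X=W[...,0];Y=W[...,1]
    m=(Z>.060)&(Z<.08)&(abs(X-.436)<.03)&(abs(Y-.055)<.03)&(d>0)
    P=W[m][:,:2];vt=np.linalg.svd(P-P.mean(0),full_matrices=False)[2];A.append(np.degrees(np.arctan2(vt[0,1],vt[0,0]))%180-180)
    B.append(cv2.minAreaRect((P*1000).astype(np.float32))[2]-90)
print(np.mean(A),np.std(A),np.mean(B),np.std(B))
g=np.mean(ps,0).mean(2)
# resample world planes, polar about knob axis, angle relative to station x
c0=st(-112,0,0)[:2]
for z,rs in((.07,np.arange(4,21,1.)),(.0315,np.arange(27,36,1.))):
    th=np.radians(np.arange(-30,31,2.))
    X=np.array([[c0[0]+r/1e3*np.cos(YAW+t),c0[1]+r/1e3*np.sin(YAW+t),z] for t in th for r in rs])
    uv=proj("top",X).astype(np.float32)
    I=cv2.remap(g.astype(np.float32),uv[:,0].reshape(len(th),-1),uv[:,1].reshape(len(th),-1),cv2.INTER_CUBIC)
    print(z,I.mean(1).round(0).astype(int))
E
```

```text
-13.472707547808454 0.48275029890907695 -13.766358693440756 0.8145470285080603
0.07 [ 49  50  51  52  54  56  59  64  70  79  91 105 118 130 138 142 141 138
 130 121 110 100  91  85  82  80  80  79  77  74  71]
0.0315 [166 170 165 156 154 162 170 170 160 149 148 154 153 134 104  85  95 125
 149 151 143 147 161 171 167 155 149 151 158 165 169]
```

```bash
python3 - <<'E'
from h import *
z=np.load("top0.npz");W=z["W"];d=z["d"]
V=W-np.r_[O,0];c,s=np.cos(YAW),np.sin(YAW)
x=(c*V[...,0]+s*V[...,1])*1e3;y=(-s*V[...,0]+c*V[...,1])*1e3
m=(d>0)&(W[...,2]>.069)&(W[...,2]<.085)&(y<-70)&(abs(x-35)<70)&(y>-100)
print(m.sum(),np.median(y[m]),np.percentile(y[m],[5,95]),W[m][:,2].max(),np.polyfit(x[m],y[m],1))
go(st(35,-83,140),76.15)
E
```

```text
175 -85.10966015768821 [-89.76766546 -80.22088245] 0.08123156944168301 [ 5.30053412e-04 -8.51070682e+01]
[26.63  2.81 -8.39] [-0.     0.002  0.   ] deg 0.1
```

```bash
python3 -m pendant '[[[6,0.5,-2,0,0,0,178],[12,1,-4,0,0,0,178],[18,2,-6,0,0,0,178],[24,2.8,-8,0,0,0,178],[26.6,2.8,-8.6,0,0,0,178],[26.6,2.8,-8.6,0,0,0,178],[26.6,6,-8.6,0,0,0,178],[26.6,8,-8.6,0,0,0,178]]]' 30
python3 - <<'E'
from h import *
now();go(st(35,-85,53),76.15)
p=snap("scene")[0]
cv2.imwrite("pics/e.png",cv2.resize(p[150:270,240:375],(540,480),interpolation=cv2.INTER_CUBIC))
E
```

```text
t: 5.52
tcp_pos: [0.5604, -0.0655, 0.0848]
orientation: [-1.563, 0.191, -0.191]
force: [-0.4, 0.6, -1.2]
gripper_width: 0.026
t 5.5167 tcp [ 0.5604 -0.0655  0.0848] jaw 76.1 y [ 0. -0. -1.] F [-0.4  0.6 -1.2] w 0.026 j [-0.18  0.26  1.47 -0.    1.41 -1.51]
[-0.31  3.18  0.26] [ 0.    -0.001  0.   ] deg 0.1
```

View pics/e.png

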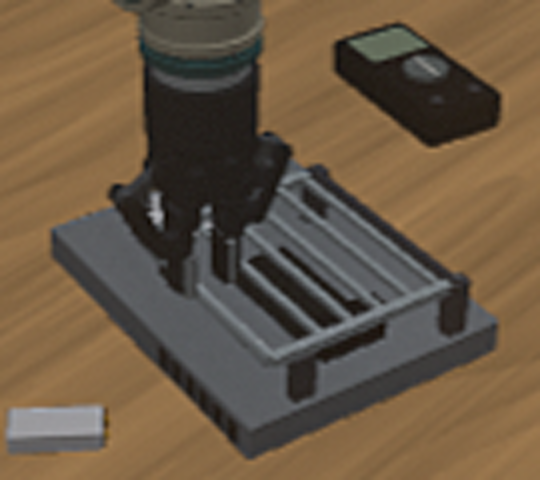

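```bash
python3 -m pendant '[[[-0.3,1.5,0.2,0,0,0,178],[-0.3,3.1,0.2,0,0,0,178],[-0.3,3.1,0.2,0,0,0,178],[-0.3,3.1,0.2,0,0,0,235],[-0.3,3.1,0.2,0,0,0,235],[-0.3,3.1,0.2,0,0,0,235],[-0.3,3.1,0.2,0,0,0,235]]]' 25
python3 - <<'E'
from h import *
now()
for a in np.arange(.1,1.86,.0975): print(a.round(2),"y(up-)",(-15.5*np.sin(a)).round(2),"z",(15.5*(1-np.cos(a))).round(2))
E
```

```text
t: 6.15
tcp_pos: [0.554, -0.0612, 0.0577]
orientation: [-1.566, 0.19, -0.188]
force: [-4.9, -7.7, -1.2]
gripper_width: 0.0089
t 6.15 tcp [ 0.554  -0.0612  0.0577] jaw 76.2 y [-0.002 -0.003 -1.   ] F [-4.9 -7.7 -1.2] w 0.0089 j [-0.17  0.27  1.51 -0.    1.36 -1.5 ]
0.1 y(up-) -1.55 z 0.08
0.2 y(up-) -3.04 z 0.3
0.3 y(up-) -4.51 z 0.67
0.39 y(up-) -5.93 z 1.18
0.49 y(up-) -7.29 z 1.82
0.59 y(up-) -8.59 z 2.6
0.68 y(up-) -9.81 z 3.5
0.78 y(up-) -10.93 z 4.51
0.88 y(up-) -11.95 z 5.62
0.98 y(up-) -12.85 z 6.83
1.08 y(up-) -13.63 z 8.13
1.17 y(up-) -14.29 z 9.49
1.27 y(up-) -14.8 z 10.91
1.37 y(up-) -15.18 z 12.37
1.46 y(up-) -15.41 z 13.86
1.56 y(up-) -15.5 z 15.37
1.66 y(up-) -15.44 z 16.88
1.76 y(up-) -15.23 z 18.38
1.86 y(up-) -14.88 z 19.85
```

```bash
python3 -m pendant '[[[0,-1.55,0,0,0,0,235],[0,-3.0,0.2,0,0,0,235],[0,-4.5,0.6,0,0,0,235],[0,-5.9,1.1,0,0,0,235],[0,-7.3,1.7,0,0,0,235],[0,-8.6,2.5,0,0,0,235],[0,-9.8,3.4,0,0,0,235],[0,-10.9,4.4,0,0,0,235],[0,-11.95,5.5,0,0,0,235],[0,-12.85,6.7,0,0,0,235]]]'
python3 - <<'E'
from h import *
now()
p=snap("scene")[0]
cv2.imwrite("pics/f.png",cv2.resize(p[130:270,230:375],(580,560),interpolation=cv2.INTER_CUBIC))
E
```

```text
t: 6.98
tcp_pos: [0.5704, 0.0045, 0.1888]
orientation: [-1.565, 0.188, -0.191]
force: [-3.7, -4.8, 4.2]
gripper_width: 0.0087
t 6.9833 tcp [0.5704 0.0045 0.1888] jaw 76.2 y [ 0.002 -0.003 -1.   ] F [-3.7 -4.8  4.2] w 0.0087 j [-0.06  0.19  1.33 -0.    1.61 -1.39]
```

View pics/f.png

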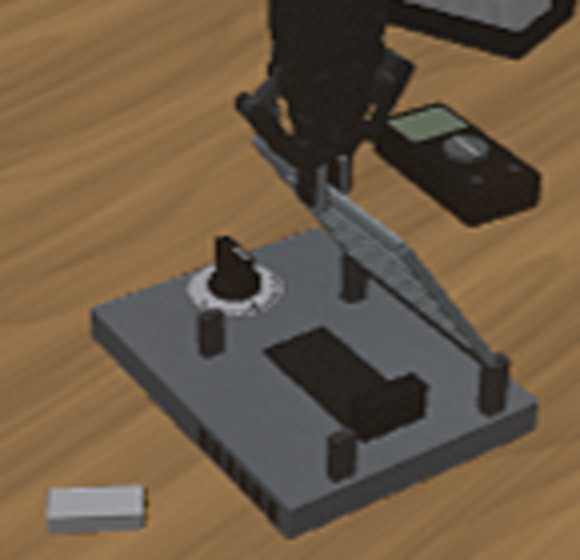

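```bash
python3 -m pendant '[[[0,-0.8,1.3,0,0,0,235],[0,-1.4,2.7,0,0,0,235],[0,-1.95,4.1,0,0,0,235],[0,-2.3,5.5,0,0,0,235],[0,-2.55,7.0,0,0,0,235],[0,-2.65,8.5,0,0,0,235],[0,-2.6,10,0,0,0,235],[0,-2.4,11.5,0,0,0,235],[0,-2.0,13,0,0,0,235],[0,-2.0,13,0,0,0,235]]]'
python3 -c "
from h import *
now()"
```

```text
t: 7.87
tcp_pos: [0.6026, 0.1353, 0.2047]
orientation: [-1.561, 0.184, -0.188]
force: [4.8, -0.4, 4.8]
gripper_width: 0.0088
t 7.8667 tcp [0.6026 0.1353 0.2047] jaw 76.4 y [ 0.003  0.002 -1.   ] F [ 4.8 -0.4  4.8] w 0.0088 j [ 0.16  0.32  1.15  0.    1.67 -1.17]
```

```bash
python3 -m pendant '[[[0,0,0,0,0,0,130],[0,0,0,0,0,0,130],[0,0,0,0,0,0,130],[0,-1,0,0,0,0,130],[0,-3,0,0,0,0,130],[0,-6,0,0,0,0,130],[0,-6,-2,0,0,0,130],[0,-6,-6,0,0,0,130],[0,-6,-10,0,0,0,130],[0,-6,-14,0,0,0,130]]]'
python3 - <<'E'
from h import *
now();go([.5328,-.2965,.12],50.8)
p,W,d=snap("scene")
cv2.imwrite("pics/g.png",cv2.resize(p[130:310,200:390],(570,540),interpolation=cv2.INTER_CUBIC))
E
```

```text
t: 8.7
tcp_pos: [0.5673, -0.0054, 0.266]
orientation: [-1.562, 0.187, -0.188]
force: [0.4, -0.9, 0.2]
gripper_width: 0.0415
t 8.7 tcp [ 0.5673 -0.0054  0.266 ] jaw 76.3 y [ 0.  0. -1.] F [ 0.4 -0.9  0.2] w 0.0415 j [-0.07  0.17  1.21  0.    1.77 -1.41]
[  3.53  14.59 -29.1 ] [-0.     0.445  0.   ] deg 25.5
```

View pics/g.png

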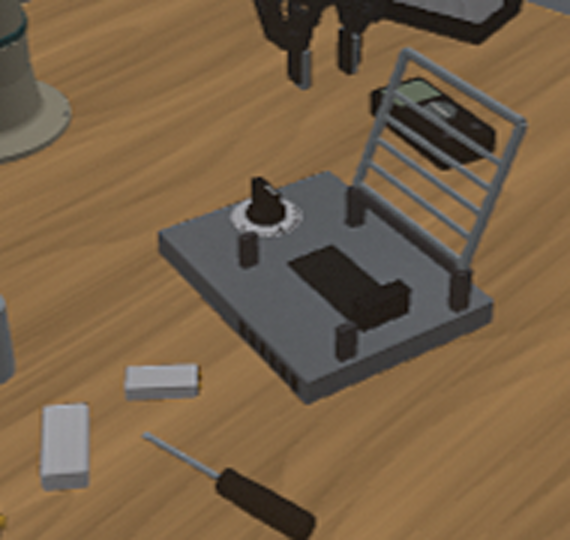

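```bash
python3 -m pendant '[[[3.5,14.6,-29.1,0,0.445,0,0],[3.5,14.6,-29.1,0,0.445,0,0],[3.5,14.6,-29.1,0,0.445,0,0],[3.5,14.6,-29.1,0,0.445,0,0],[3.5,14.6,-29.1,0,0.445,0,0],[3.5,14.6,-29.1,0,0.445,0,0],[3.5,14.6,-29.1,0,0.445,0,0],[3.5,14.6,-29.1,0,0.445,0,0],[3.5,14.6,-29.1,0,0.445,0,0],[3.5,14.6,-29.1,0,0.445,0,0]]]'
python3 - <<'E'
from h import *
now();go([.5328,-.2965,.003],50.8)
A=[]
for n in ("scene",):
    p,W,d=snap(n)
    m=((W[...,2]>.018)&(W[...,2]<.026)&(abs(W[...,0]-.533)<.06)&(abs(W[...,1]+.297)<.06)&(d>0)).astype(np.uint8)
    n_,l,s,c=cv2.connectedComponentsWithStats(m);P=W[l==1+s[1:,4].argmax()];print(len(P),cv2.minAreaRect((P[:,:2]*1000).astype(np.float32)))
z=np.load("scene0.npz");W=z["W"];d=z["d"]
m=((W[...,2]>.018)&(W[...,2]<.026)&(abs(W[...,0]-.533)<.06)&(abs(W[...,1]+.297)<.06)&(d>0)).astype(np.uint8)
n_,l,s,c=cv2.connectedComponentsWithStats(m);P=W[l==1+s[1:,4].argmax()];print("scene0",len(P),cv2.minAreaRect((P[:,:2]*1000).astype(np.float32)))
cv2.imwrite("pics/h.png",cv2.resize(p[190:330,150:330],(720,560),interpolation=cv2.INTER_CUBIC))
E
```

```text
t: 9.58
tcp_pos: [0.5318, -0.2965, 0.1182]
orientation: [-1.502, 0.541, -0.536]
force: [-0.4, 1.0, 0.7]
gripper_width: 0.0855
t 9.5833 tcp [ 0.5318 -0.2965  0.1182] jaw 50.6 y [-0.002  0.002 -1.   ] F [-0.4  1.   0.7] w 0.0855 j [-0.57  0.35  1.29  0.    1.51 -1.45]
[ 0.1  11.52  0.06] [ 0.    -0.004 -0.003] deg 0.3
370 ((533.1201171875, -296.3326416015625), (39.57373046875, 90.2545394897461), 50.78510665893555)
scene0 371 ((534.0389404296875, -296.9637451171875), (39.5177116394043, 88.79145812988281), 51.06000900268555)
```

View pics/h.png

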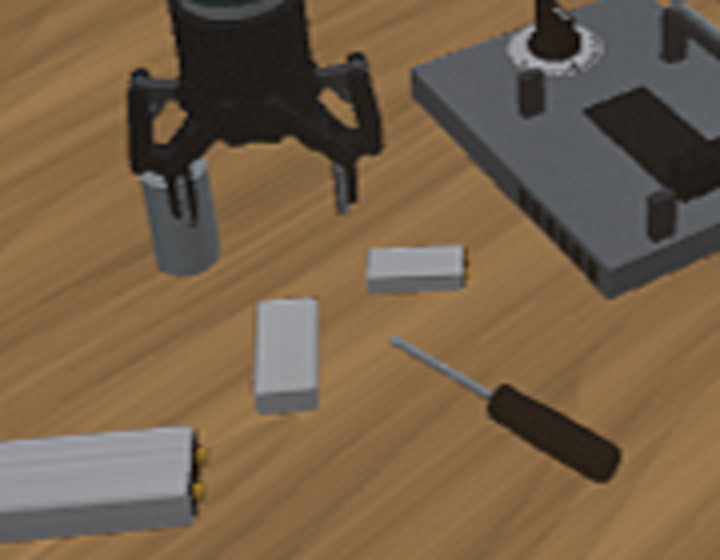

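```bash
python3 -m pendant '[[[0.1,4,0.05,0,0,0,60],[0.1,8,0.05,0,0,0,60],[0.1,10.5,0.05,0,0,0,60],[0.1,11.5,0.05,0,0,0,60],[0.1,11.5,0.05,0,0,0,60],[0.1,11.5,0.05,0,0,0,200],[0.1,11.5,0.05,0,0,0,200],[0.1,11.5,0.05,0,0,0,200],[0.1,11.5,0.05,0,0,0,200],[0.1,11.5,0.05,0,0,0,200]]]' 40
python3 -c "
from h import *
now()"
```

```text
t: 10.47
tcp_pos: [0.536, -0.2963, 0.0078]
orientation: [-1.505, 0.531, -0.541]
force: [0.1, 0.1, 7.6]
gripper_width: 0.0387
t 10.4667 tcp [ 0.536  -0.2963  0.0078] jaw 50.8 y [ 0.005 -0.003 -1.   ] F [0.1 0.1 7.6] w 0.0387 j [-0.57  0.47  1.37  0.    1.3  -1.45]
```

```bash
python3 -m pendant '[[[0,-1,0,0,0,0,200],[0,-3,0,0,0,0,200],[0,-6,0,0,0,0,200],[0,-10,0,0,0,0,200],[0,-14,0,0,0,0,200],[0,-18,0,0,0,0,200],[0,-18,4,0,0.1,0,200],[0,-18,8,0,0.2,0,200],[0,-18,8,0,0.3,0,200],[0,-18,8,0,0.3,0,200]]]'
python3 - <<'E'
from h import *
now();T=st(25,0,190)
go(T,-103.85)
p,W,d=snap("scene")
cv2.imwrite("pics/i.png",cv2.resize(p[90:310,130:390],(780,660)[:2],interpolation=cv2.INTER_CUBIC)[:600])
E
```

```text
t: 11.3
tcp_pos: [0.5855, -0.2315, 0.1852]
orientation: [-1.431, 0.768, -0.769]
force: [-0.6, -0.6, -1.1]
gripper_width: 0.0387
t 11.3 tcp [ 0.5855 -0.2315  0.1852] jaw 33.5 y [ 0.001 -0.    -1.   ] F [-0.6 -0.6 -1.1] w 0.0387 j [-0.44  0.36  1.13  0.    1.64 -1.02]
[-22.11  -0.48  12.64] [-1.000e-03  2.398e+00 -0.000e+00] deg 137.4
```

View pics/i.png

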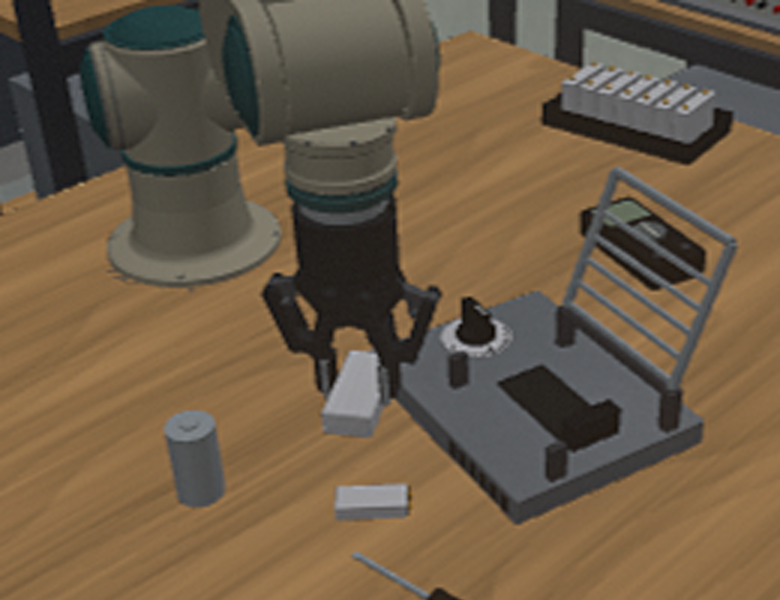

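```bash
python3 -m pendant '[[[-3,-0.5,1.7,0,0.12,0,200],[-6,-0.5,3.4,0,0.24,0,200],[-9,-0.5,5.1,0,0.36,0,200],[-12,-0.5,6.9,0,0.48,0,200],[-15,-0.5,8.6,0,0.6,0,200],[-18,-0.5,10.3,0,0.72,0,200],[-20,-0.5,11.5,0,0.84,0,200],[-22.1,-0.5,12.6,0,0.96,0,200],[-22.1,-0.5,12.6,0,1.08,0,200],[-22.1,-0.5,12.6,0,1.2,0,200]]]'
python3 -c "
from h import *
now();go(st(25,0,190),-103.85)"
```

```text
t: 12.18
tcp_pos: [0.567, 0.0207, 0.1899]
orientation: [-0.852, 1.646, -1.647]
force: [-0.3, 1.2, -3.2]
gripper_width: 0.0387
t 12.1833 tcp [0.567  0.0207 0.1899] jaw -35.3 y [ 0. -0. -1.] F [-0.3  1.2 -3.2] w 0.0387 j [-0.03  0.19  1.34 -0.    1.62  0.59]
[-0.25 -0.01  0.03] [-0.     1.197 -0.   ] deg 68.6
```

```bash
python3 -m pendant '[[[0,0,0,0,0.12,0,200],[0,0,0,0,0.24,0,200],[0,0,0,0,0.36,0,200],[0,0,0,0,0.48,0,200],[0,0,0,0,0.6,0,200],[0,0,0,0,0.72,0,200],[0,0,0,0,0.84,0,200],[0,2,0,0,0.96,0,200],[0,4,0,0,1.08,0,200],[0,7,0,0,1.197,0,200]]]'
python3 - <<'E'
from h import *
now();go(st(25,0,120),-103.85)
s=get_state();zt=s["tcp_pos"][2]
for n in("scene","top"):
    p,W,d=snap(n)
    V=W-np.r_[O,0];c,s_=np.cos(YAW),np.sin(YAW)
    x=(c*V[...,0]+s_*V[...,1])*1e3;y=(-s_*V[...,0]+c*V[...,1])*1e3;Z=W[...,2]*1e3
    m=(d>0)&(abs(x-25)<70)&(abs(y)<50)&(Z>80)&(Z<200)
    g=p.astype(int); m2=m&(g.mean(2)>110)
    if m2.sum()>20: print(n,m2.sum(),"x",np.percentile(x[m2],[1,5,50,95,99]).round(1),"y",np.percentile(y[m2],[2,50,98]).round(1),"z",np.percentile(Z[m2],[2,50,98]).round(1))
    # pad from depth/dark
    mp=(d>0)&(abs(x-25)<75)&(abs(y)<45)&(Z>32.3)&(Z<37)&(g.mean(2)<60)
    if mp.sum()>20: print("pad",mp.sum(),np.percentile(x[mp],[2,98]),np.percentile(y[mp],[2,98]))
z=np.load("top0.npz")
p,W,d=snap("scene")
cv2.imwrite("pics/j.png",cv2.resize(p[150:270,240:375],(675,600),interpolation=cv2.INTER_CUBIC))
E
```

```text
t: 13.02
tcp_pos: [0.5686, 0.0191, 0.1215]
orientation: [-0.263, -2.094, 2.094]
force: [0.7, -0.2, -2.3]
gripper_width: 0.0389
t 13.0167 tcp [0.5686 0.0191 0.1215] jaw -104.0 y [ 0.005 -0.    -1.   ] F [ 0.7 -0.2 -2.3] w 0.0389 j [-0.03  0.23  1.42 -0.    1.48  1.78]
[ 0.07  0.15 -0.34] [ 0.001 -0.003 -0.005] deg 0.3
scene 173 x [-5.5  0.6 41.5 69.2 71.6] y [-22.7  -1.4  14.5] z [133.9 136.2 156.2]
pad 300 [-27.22773268  74.20482611] [-26.40169822  26.95644511]
top 142 x [-17.1 -16.6  -5.2   9.1  13.3] y [-22.   -5.9  14.7] z [119.5 126.6 130.4]
pad 100 [-26.18653378  17.22562642] [-25.18807996  26.20495293]
```

View pics/j.png

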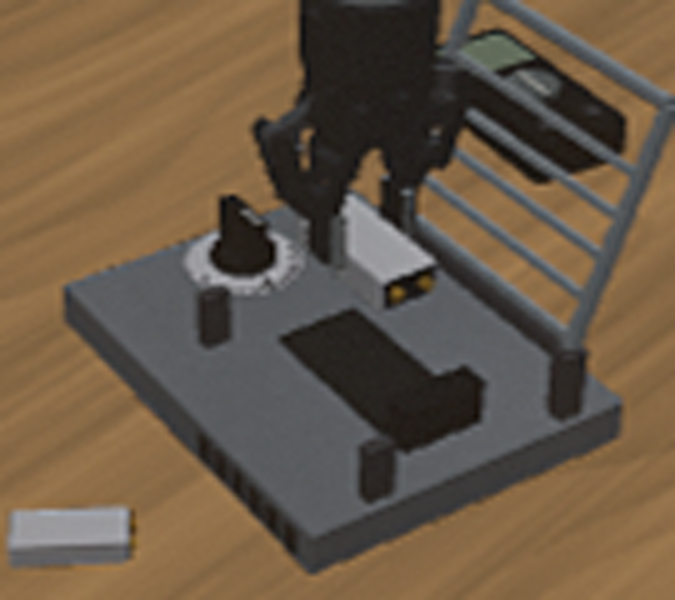

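```bash
python3 - <<'E'
from h import *
now();go(st(23.4,0.2,42),-103.85)
P=[]
for n in("scene","top"):
    p,W,d=snap(n)
    V=W-np.r_[O,0];c,s_=np.cos(YAW),np.sin(YAW)
    x=(c*V[...,0]+s_*V[...,1])*1e3;y=(-s_*V[...,0]+c*V[...,1])*1e3;Z=W[...,2]*1e3
    m=(d>0)&(abs(x-25)<70)&(y>-18)&(y<12)&(Z>115)&(Z<150)&(p.mean(2)>120)
    for a in range(-20,80,10):
        k=m&(x>=a)&(x<a+10)
        if k.sum()>3: print(n,a,k.sum(),np.percentile(Z[k],[10,50,90]).round(1))
E
```

```text
t 13.1667 tcp [0.5658 0.0195 0.1175] jaw -103.5 y [-0.005  0.    -1.   ] F [ 0.3 -0.5 -0.8] w 0.0385 j [-0.03  0.24  1.43 -0.    1.48  1.78]
[-0.09  7.55 -0.4 ] [-0.001  0.005  0.005] deg 0.4
scene 0 10 [130.7 132.  133.1]
scene 10 14 [130.5 131.7 133.3]
scene 20 18 [130.2 131.6 133.2]
scene 30 20 [131.  132.6 133.5]
scene 40 23 [131.  132.2 133.5]
scene 50 24 [130.4 131.7 133.2]
scene 60 21 [130.8 131.4 133.5]
top -20 24 [128.2 133.7 136.3]
top -10 42 [131.6 134.2 136.4]
top 0 33 [131.8 134.5 136.1]
top 10 7 [131.5 132.3 134.6]
```

```bash
python3 -m pendant '[[[-0.1,2,-0.4,0,0,0,200],[-0.1,4,-0.4,0,0,0,200],[-0.1,5.5,-0.4,0,0,0,200],[-0.1,6.5,-0.4,0,0,0,200],[-0.1,6.9,-0.4,0,0,0,200],[-0.1,6.9,-0.4,0,0,0,200],[-0.1,6.9,-0.4,0,0,0,200]]]'
python3 -c "
from h import *
now();go(st(23.4,0.2,42),-103.85)"
```

```text
t: 13.85
tcp_pos: [0.5702, 0.024, 0.0519]
orientation: [-0.254, -2.096, 2.095]
force: [0.2, 0.8, -2.4]
gripper_width: 0.0388
t 13.85 tcp [0.5702 0.024  0.0519] jaw -103.7 y [ 0.002  0.    -1.   ] F [ 0.2  0.8 -2.4] w 0.0388 j [-0.02  0.31  1.48  0.    1.35  1.79]
[0.28 0.98 0.15] [ 0.001  0.002 -0.002] deg 0.2
```

```bash
python3 - <<'E'
from h import *
A=[]
for i in range(8):
    p,W,d=snap("scene"); A.append(get_state()["tcp_pos"])
print(np.round(A,4)); print(np.mean(A,0)); go(st(23.4,.2,42),-103.85,(np.mean(A,0),Rn.from_rotvec(get_state()["orientation"]).as_matrix()))
V=W-np.r_[O,0];c,s_=np.cos(YAW),np.sin(YAW)
x=(c*V[...,0]+s_*V[...,1])*1e3;y=(-s_*V[...,0]+c*V[...,1])*1e3;Z=W[...,2]*1e3
m=(d>0)&(abs(x-25)<60)&(abs(y)<35)&(Z>58)&(Z<75)&(p.mean(2)>110)
print(m.sum(),np.median(Z[m]),np.percentile(x[m],[1,99]),np.percentile(y[m],[1,99]))
E
```

```text
[[0.5704 0.024  0.0521]
 [0.5703 0.024  0.0519]
 [0.5702 0.024  0.0517]
 [0.57   0.024  0.0515]
 [0.5699 0.024  0.0512]
 [0.5697 0.0241 0.051 ]
 [0.5696 0.024  0.0507]
 [0.5695 0.0241 0.0506]]
[0.56994349 0.02403986 0.0513394 ]
[0.25 0.93 0.15] [ 0.     0.002 -0.   ] deg 0.1
163 65.23880805402905 [-5.65706134 70.76358374] [-16.40678288  21.69573079]
```

```bash
python3 -m pendant '[[[0.2,0.3,0.15,0,0,0,200],[0.2,0.6,0.15,0,0,0,200],[0.2,0.6,0.15,0,0,0,200],[0.2,0.6,0.15,0,0,0,200],[0.2,0.6,0.15,0,0,0,200],[0.2,0.6,0.15,0,0,0,200],[0.2,0.6,0.15,0,0,0,200],[0.2,0.6,0.15,0,0,0,200]]]'
python3 - <<'E'
from h import *
now();go(st(23.4,.2,42),-103.85)
p,W,d=snap("scene")
V=W-np.r_[O,0];c,s_=np.cos(YAW),np.sin(YAW)
x=(c*V[...,0]+s_*V[...,1])*1e3;y=(-s_*V[...,0]+c*V[...,1])*1e3;Z=W[...,2]*1e3
m=(d>0)&(abs(x-25)<60)&(abs(y)<35)&(Z>48)&(Z<75)&(p.mean(2)>110)
print(m.sum(),np.median(Z[m]),np.percentile(x[m],[1,99]),np.percentile(y[m],[1,99]))
E
```

```text
t: 14.92
tcp_pos: [0.5672, 0.0231, 0.0444]
orientation: [-0.253, -2.094, 2.094]
force: [0.2, -0.5, -1.7]
gripper_width: 0.0389
t 14.9167 tcp [0.5672 0.0231 0.0444] jaw -103.8 y [ 0.  0. -1.] F [ 0.2 -0.5 -1.7] w 0.0389 j [-0.02  0.31  1.49  0.    1.34  1.79]
[ 0.    0.24 -0.01] [ 0.     0.002 -0.   ] deg 0.1
166 59.0396618529691 [-8.11989878 67.99581491] [-18.8837101   19.62835522]
```

```bash
python3 -m pendant '[[[0,0.15,0,0,0,0,200],[0,0.25,0,0,0,0,200],[0,0.25,0,0,0,0,200],[0,0.25,0,0,0,0,200],[0,0.25,0,0,0,0,200],[0,0.25,0,0,0,0,200]]]'
python3 -c "
from h import *
now()"
```

```text
t: 15.47
tcp_pos: [0.5672, 0.0231, 0.0419]
orientation: [-0.253, -2.094, 2.094]
force: [-0.1, -0.3, 0.3]
gripper_width: 0.0386
t 15.4667 tcp [0.5672 0.0231 0.0419] jaw -103.8 y [ 0.  0. -1.] F [-0.1 -0.3  0.3] w 0.0386 j [-0.02  0.31  1.49  0.    1.33  1.79]
```

```bash
python3 -m pendant '[[[0,0.05,0,0,0,0,130],[0,0.05,0,0,0,0,115],[0,0.05,0,0,0,0,90],[0,0.05,0,0,0,0,80],[0,0.05,0,0,0,0,80],[0,-1,0,0,0,0,80],[0,-4,0,0,0,0,80],[0,-8,0,0,0,0,80],[0,-12,0,0,0,0,80],[0,-16,0,0,0,0,80]]]'
python3 -m pendant '[[[4,-4,0,0,0,0,80],[8,-5,0,0,0,0,80],[12,-5,0,0,0,0,80],[16,-5,0,0,0,0,80],[20,-5,0,0,0,0,80],[20,-5,0,0,0,0,80],[20,-5,0,0,0,0,80]]]'
python3 - <<'E'
from h import *
now()
c,s_=np.cos(YAW),np.sin(YAW)
def stc(W):
    V=W-np.r_[O,0];return (c*V[...,0]+s_*V[...,1])*1e3,(-s_*V[...,0]+c*V[...,1])*1e3,W[...,2]*1e3
for n in("scene","top"):
    p,W,d=snap(n,"pl_%s.png"%n);x,y,Z=stc(W)
    m=((d>0)&(abs(x-25)<54)&(abs(y)<35)&(Z>50)&(Z<62)&(p.mean(2)>100)).astype(np.uint8)
    k,l,s,_=cv2.connectedComponentsWithStats(m);m=l==1+s[1:,4].argmax()
    print(n,m.sum(),np.median(Z[m]),cv2.minAreaRect(np.stack([x[m],y[m]],1).astype(np.float32)))
    g=(d>0)&(y>50)&(Z>85)&(abs(x-35)<100)
    # guard angle: fit y,z about the hinge (70,72)
    print("guard ang",np.median(np.arctan2(Z[g]-72,70-y[g])),g.sum())
    if n=="top": cv2.imwrite("pics/k.png",cv2.resize(p[140:265,200:315],(552,600),interpolation=cv2.INTER_CUBIC))
go(st(35,70+155*np.cos(np.pi-1.95),300),-103.85)
E
```

```text
t: 16.3
tcp_pos: [0.5667, 0.0231, 0.2045]
orientation: [-0.253, -2.094, 2.094]
force: [0.4, 0.9, -0.3]
gripper_width: 0.0583
t: 16.88
tcp_pos: [0.3715, 0.0712, 0.2534]
orientation: [-0.255, -2.097, 2.095]
force: [0.7, 0.7, 0.5]
gripper_width: 0.0587
t 16.8833 tcp [0.3715 0.0712 0.2534] jaw -103.7 y [ 0.004  0.001 -1.   ] F [0.7 0.7 0.5] w 0.0587 j [ 0.09 -0.38  1.74  0.    1.78  1.9 ]
scene 240 56.07766952501123 ((28.135875701904297, 0.6549625396728516), (40.16586685180664, 86.31793212890625), 89.58784484863281)
guard ang 1.9311335228008604 952
top 395 56.0860202405924 ((26.6894588470459, 0.5804080963134766), (84.91399383544922, 39.93516540527344), 0.24303612112998962)
guard ang 1.9285720860007867 1231
[-21.14  -4.68 -12.72] [ 0.001  0.002 -0.002] deg 0.2
```

View pics/k.png

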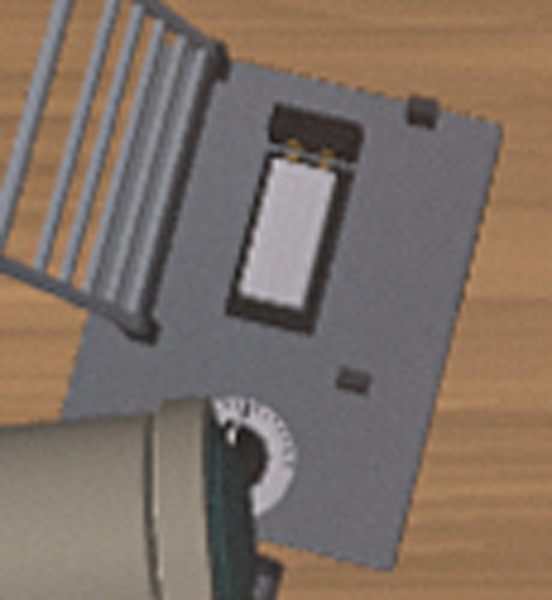

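```bash
python3 - <<'E'
from h import *
p=cv2.imread("pics/pl_top.png").mean(2).astype(np.float32)
def prof(z,xs,ys):
    X=np.array([st(x,y,z) for y in ys for x in xs]);uv=proj("top",X).astype(np.float32)
    return cv2.remap(p,uv[:,0].reshape(len(ys),-1),uv[:,1].reshape(len(ys),-1),cv2.INTER_LINEAR)
print("pad back, z34, x=-36..-20",prof(34,np.arange(-36,-19,1.),np.arange(-20,21,2.)).mean(0).round().astype(int))
print("cell back top, z56, x=-26..-8",prof(56,np.arange(-26,-7,1.),np.arange(-14,15,2.)).mean(0).round().astype(int))
print("cell front top, z56, x=60..80",prof(56,np.arange(60,81,1.),np.arange(-4,5,1.)).mean(0).round().astype(int))
print("block face top z60 x=76..90",prof(60,np.arange(70,108,2.),np.arange(14,25,2.)).mean(0).round().astype(int))
for z,n in((34,"pad y -36..36"),(56,"cell y")): print(n,prof(z,np.arange(-5,50,3.),np.arange(-36,37,2.)).mean(1).round().astype(int))
E
```

```text
pad back, z34, x=-36..-20 [108 109 109 109 106 100  91  77  63  52  48  48  49  50  50  49  49]
cell back top, z56, x=-26..-8 [ 50  50  50  49  48  50  57  71  93 116 137 156 169 176 175 173 172 171
 171]
cell front top, z56, x=60..80 [173 174 175 176 176 175 168 154 134 106  81  66  67  78  89  91  81  67
  53  48  47]
block face top z60 x=76..90 [ 60  84  97  77  48  45  45  47  49  50  50  48  47  46  53  72  97 114
 115]
pad y -36..36 [109 110 112 105  82  60  49  47  57  91 139 168 174 173 170 169 169 170
 170 170 170 170 172 172 171 173 175 178 177 141  87  53  69 100 111 112
 111]
cell y [110 112 107  84  61  49  47  57  91 141 169 174 172 170 169 170 170 170
 170 170 170 172 172 171 174 176 180 168 119  69  55  86 108 112 112 111
 111]
```

```bash
python3 -m pendant '[[[0,-4,0,0,0,0,178],[-4,-5,-2,0,0,0,178],[-8,-5,-5,0,0,0,178],[-12,-5,-8,0,0,0,178],[-16,-5,-11,0,0,0,178],[-20,-5,-12.7,0,0,0,178],[-21.1,-5,-12.7,0,0,0,178],[-21.1,-3,-12.7,0,0,0,178],[-21.1,-1.5,-12.7,0,0,0,178],[-21.1,-1.5,-12.7,0,0,0,178]]]' 25
python3 - <<'E'
from h import *
now()
p,W,d=snap("scene")
V=W-np.r_[O,0];c,s_=np.cos(YAW),np.sin(YAW)
x=(c*V[...,0]+s_*V[...,1])*1e3;y=(-s_*V[...,0]+c*V[...,1])*1e3;Z=W[...,2]*1e3
for a in((-40,5),(75,110)):
    g=(d>0)&(x>a[0])&(x<a[1])&(Z>205)&(Z<228)&(y>105)&(y<150)
    print(a,g.sum(),"y",np.percentile(y[g],[5,50,95]),"z",np.percentile(Z[g],[5,50,95]))
go(st(35,127.4,201),-103.85)
E
```

```text
t: 17.82
tcp_pos: [0.609, 0.1432, 0.2597]
orientation: [-0.243, -2.086, 2.092]
force: [-0.0, -0.3, -1.5]
gripper_width: 0.0258
t 17.8167 tcp [0.609  0.1432 0.2597] jaw -103.8 y [-0.01  -0.002 -1.   ] F [-0.  -0.3 -1.5] w 0.0258 j [ 0.17  0.35  1.01 -0.    1.8   1.98]
(-40, 5) 41 y [121.98035602 125.00086541 131.00447576] z [215.10391702 219.94903221 222.29347686]
(75, 110) 37 y [122.67201683 125.8132871  130.95686987] z [215.01177431 218.88494485 222.56092729]
[-0.04  6.18 -0.09] [-0.003  0.001  0.006] deg 0.4
```

```bash
python3 -m pendant '[[[0,2,0,0,0,0,178],[0,4,0,0,0,0,178],[0,6,0,0,0,0,178],[0,6,0,0,0,0,178],[0,6,0,0,0,0,178],[0,6,0,0,0,0,235],[0,6,0,0,0,0,235],[0,6,0,0,0,0,235],[0,6,0,0,0,0,235]]]' 25
python3 - <<'E'
from h import *
now()
a0=1.94
for a in np.linspace(a0,0,21)[1:]: print(a.round(2),"y",(-15.5*(np.sin(a)-np.sin(a0))).round(2),"z",(15.5*(np.cos(a)-np.cos(a0))).round(2))
E
```

```text
t: 18.62
tcp_pos: [0.6089, 0.1439, 0.2096]
orientation: [-0.258, -2.097, 2.094]
force: [-0.2, 0.5, 6.5]
gripper_width: 0.0085
t 18.6167 tcp [0.6089 0.1439 0.2096] jaw -103.8 y [ 0.005  0.001 -1.   ] F [-0.2  0.5  6.5] w 0.0085 j [0.17 0.34 1.12 0.   1.68 1.98]
1.84 y -0.47 z 1.43
1.75 y -0.81 z 2.89
1.65 y -1.0 z 4.38
1.55 y -1.04 z 5.88
1.46 y -0.94 z 7.38
1.36 y -0.69 z 8.87
1.26 y -0.31 z 10.32
1.16 y 0.22 z 11.73
1.07 y 0.88 z 13.08
0.97 y 1.67 z 14.36
0.87 y 2.58 z 15.55
0.78 y 3.6 z 16.66
0.68 y 4.72 z 17.66
0.58 y 5.94 z 18.54
0.48 y 7.23 z 19.31
0.39 y 8.59 z 19.94
0.29 y 10.01 z 20.44
0.19 y 11.47 z 20.8
0.1 y 12.95 z 21.02
0.0 y 14.46 z 21.09
```

```bash
python3 -m pendant '[[[0,0.2,0,0,0,0,178],[0,0.2,0,0,0,0,178],[0,0.2,0,0,0,0,178],[0,0.2,0,0,0,0,178],[0,0.2,0,0,0,0,235],[0,0.2,0,0,0,0,235],[0,0.2,0,0,0,0,235],[0,0.2,0,0,0,0,235]]]' 25
python3 -c "
from h import *
now()"
```

```text
t: 19.28
tcp_pos: [0.6079, 0.1439, 0.2047]
orientation: [-0.252, -2.094, 2.094]
force: [-0.4, 0.1, -0.9]
gripper_width: 0.0087
t 19.2833 tcp [0.6079 0.1439 0.2047] jaw -103.8 y [-0.  0. -1.] F [-0.4  0.1 -0.9] w 0.0087 j [0.17 0.34 1.12 0.   1.68 1.98]
```

```bash
python3 -m pendant '[[[0,-0.5,1.4,0,0,0,235],[0,-0.8,2.9,0,0,0,235],[0,-1,4.4,0,0,0,235],[0,-1,5.9,0,0,0,235],[0,-0.95,7.4,0,0,0,235],[0,-0.7,8.9,0,0,0,235],[0,-0.3,10.3,0,0,0,235],[0,0.2,11.7,0,0,0,235],[0,0.9,13.1,0,0,0,235],[0,1.7,14.4,0,0,0,235]]]'
python3 -c "
from h import *
now();go(st(35,-85,58),-103.85)"
```

```text
t: 20.12
tcp_pos: [0.5732, 0.0022, 0.1869]
orientation: [-0.253, -2.093, 2.094]
force: [0.1, -1.3, 3.2]
gripper_width: 0.0089
t 20.1167 tcp [0.5732 0.0022 0.1869] jaw -103.8 y [-0. -0. -1.] F [ 0.1 -1.3  3.2] w 0.0089 j [-0.06  0.2   1.32 -0.    1.61  1.75]
[-0.07 12.89  6.62] [-0.     0.001  0.   ] deg 0.1
```

```bash
python3 -m pendant '[[[0,0.9,1.2,0,0,0,235],[0,1.9,2.3,0,0,0,235],[0,3,3.3,0,0,0,235],[0,4.2,4.2,0,0,0,235],[0,5.5,4.95,0,0,0,235],[0,6.9,5.6,0,0,0,235],[0,8.3,6.1,0,0,0,235],[0,9.7,6.4,0,0,0,235],[0,11.2,6.6,0,0,0,235],[0,12.6,6.7,0,0,0,235]]]'
python3 -m pendant '[[[0,0.2,0,0,0,0,235],[0,0.3,0,0,0,0,235],[0,0.3,0,0,0,0,235],[0,0.3,0,0,0,0,235]]]'
python3 -c "
from h import *
now();go(st(35,-85,58),-103.85)"
```

```text
t: 20.95
tcp_pos: [0.5574, -0.0621, 0.06]
orientation: [-0.253, -2.093, 2.094]
force: [2.3, 1.6, 0.1]
gripper_width: 0.0088
t: 21.28
tcp_pos: [0.557, -0.062, 0.0578]
orientation: [-0.251, -2.091, 2.094]
force: [-3.1, -5.0, -0.9]
gripper_width: 0.0087
t 21.2833 tcp [ 0.557  -0.062   0.0578] jaw -103.8 y [-0.002 -0.001 -1.   ] F [-3.1 -5.  -0.9] w 0.0087 j [-0.18  0.28  1.5  -0.    1.36  1.64]
[-0.11 -0.02  0.01] [-0.002  0.001  0.002] deg 0.1
```

```bash
python3 -m pendant '[[[0,0,0,0,0,0,210],[0,0,0,0,0,0,178],[0,0,0,0,0,0,178],[0,0,0,0,0,0,178],[0,-3,0,0,0,0,178],[0,-6,0,0,0,0,178],[0,-10,0,0,0,0,178],[0,-14,0,0,0,0,178],[0,-18,0,0,0,0,178],[0,-20,0,0,0,0,178]]]'
python3 -m pendant '[[[4,0,2,0,0,0,178],[8,0,4,0,0,0,178],[12,0,6,0,0,0,178],[16,0,8,0,0,0,178],[18,0,9,0,0,0,178],[20,0,10,0,0,0,178],[20,0,10,0,0,0,178],[20,0,10,0,0,0,178],[20,0,10,0,0,0,178]]]'
python3 - <<'E'
from h import *
now();c,s_=np.cos(YAW),np.sin(YAW)
for n in("top","scene"):
    p,W,d=snap(n,"fin_%s.png"%n);W0=np.load(n+"0.npz")["W"]
    V=W-np.r_[O,0];x=(c*V[...,0]+s_*V[...,1])*1e3;y=(-s_*V[...,0]+c*V[...,1])*1e3;Z=W[...,2]*1e3
    b=(d>0)&(y<-78)&(y>-95)&(abs(x-35)<75)&(Z>55)&(Z<120);print(n,"bar z",np.percentile(Z[b],[5,50,95]),np.median(y[b]),b.sum())
    m=(d>0)&(abs(x-25)<54)&(abs(y)<30)&(Z>52)&(Z<60)&(p.mean(2)>130);print("cell",m.sum(),cv2.minAreaRect(np.stack([x[m],y[m]],1).astype(np.float32)))
    k=(d>0)&(Z>62)&(Z<75)&(abs(x+112)<25)&(abs(y)<25)
    if k.sum()>20: print("knob",cv2.minAreaRect(np.stack([x[k],y[k]],1).astype(np.float32)))
    if n=="top":
        a=cv2.resize(p[140:265,200:315],(368,400),interpolation=cv2.INTER_CUBIC)
    else: a2=cv2.resize(p[150:320,190:390],(430,400),interpolation=cv2.INTER_CUBIC)
cv2.imwrite("pics/l.png",np.hstack([a,a2]))
E
```

```text
t: 22.12
tcp_pos: [0.5588, -0.061, 0.265]
orientation: [-0.261, -2.098, 2.098]
force: [0.1, -0.5, 0.8]
gripper_width: 0.0258
t: 22.87
tcp_pos: [0.3403, -0.1106, 0.259]
orientation: [-0.254, -2.095, 2.094]
force: [-0.6, 0.4, -0.2]
gripper_width: 0.0258
t 22.8667 tcp [ 0.3403 -0.1106  0.259 ] jaw -103.8 y [ 0.001 -0.    -1.   ] F [-0.6  0.4 -0.2] w 0.0258 j [-0.42 -0.44  1.78  0.    1.81  1.39]
top bar z [71.64066441 76.17699298 79.89097015] -85.09727530726495 189
cell 243 ((26.874187469482422, 0.5057601928710938), (82.76266479492188, 38.607032775878906), 0.7767891883850098)
knob ((-112.1730728149414, -0.22664880752563477), (41.18577194213867, 13.648980140686035), 0.17532473802566528)
scene bar z [71.29873679 75.81721016 78.62744628] -86.21547480602749 138
cell 140 ((26.85076904296875, 0.30422401428222656), (36.21591567993164, 84.09843444824219), 87.86750793457031)
knob ((-110.90211486816406, -0.5268974304199219), (13.431525230407715, 44.33169937133789), 85.633544921875)
```

View pics/l.png

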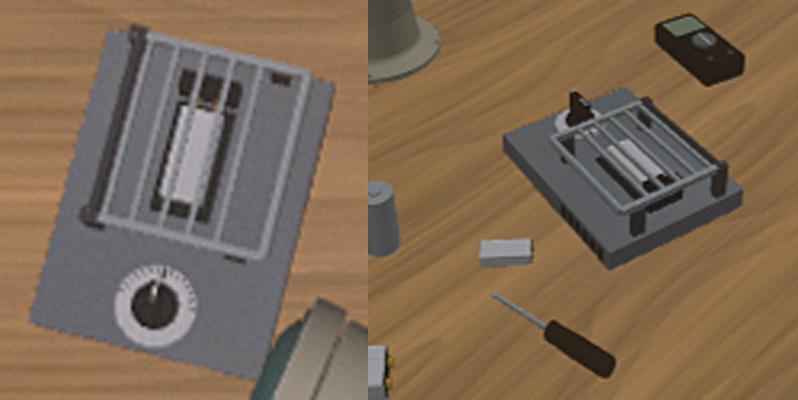

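Guard shut, bar top at its starting height; cell on the pad, terminals towards the block; knob at zero; bystanders in place.

```bash
python3 -c "
from plant import *
print(finish_job())"
```

```text
the job is handed in; nothing more can be done
None
```

The job is done and handed in after about 23 s of robot time, well inside the 72 s limit. I turned the knob to zero and released it. Then I swung the guard open until it rested by itself, laid the 22 mm cell on the pad, released it and swung the guard shut.

Last checks from both cameras:
- **Knob:** the averaged top view after turning put the pointer and the zero mark within about 0.5° of each other. In the final look the top camera gave the grip 0.2° from zero. The scene camera's coarser fit read about 4° off.
- **Cell:** it lies flat with its top at 56 mm, wholly on the pad, terminals towards the contact block. It sits about 2 mm towards the block from the pad's centre, and within 0.5 mm sideways. It measured square to about 0.3° before the guard was shut. The final fits, with the cell partly hidden by the bars, read 0.8° and 2°.
- **Guard:** when open it rested at about 1.93 rad. Shut, the handle bar is back at its starting position and height.
- **Bystanders:** the meter and screwdriver look unmoved, and so does the part of the round cell in the last picture. I judged this by eye only and did not measure it. The robot was clear of everything at hand-in.

The tool pushed sideways with about 16 N while it held the knob, and the force was gone once I let go.

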